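# Unlatch and open the leak-test box

### The arm

A 7-joint arm with a two-finger parallel gripper is mounted at the origin on the work surface. World frame = base frame: x ahead of the robot, y to its left, z up, the work surface at z = 0. Lengths are in m, angles in degrees, forces in N, time in s.
With the tool pointing down it reaches from about 0.425 to 0.875 m from the base axis. Payload 4.7 kg.
Tool frame: the origin (TCP) lies on the centre line of the jaws, within the pads' length; the fingertips stand 17 mm ahead of it and the grasp point (between the pads) lies 2 mm behind it; z points along the fingers, y is the line along which they close (so a half turn about z gives the same grasp; the last joint's range is limited). The gripper opens to 87 mm and grips with 3 to 60 N. Pads are 19 mm wide; open, the fingers measure 117 mm over their backs; the gripper's body (75 mm by 190 mm) begins 51 mm behind the grasp point.
Start: joints at [77.126, 18.392, -4.016, 83.108, 1.295, 78.541, -3.26], TCP at [0.154, -0.632, 0.24] pointing down, gripper open.
Joint ranges: [-163.93, 163.93], [-17.29, 119.83], [-79.2, 71.16], [3.27, 140.29], [-89.18, 269.18], [5.43, 117.66], [-154.24, 154.24]. Speed limits (degrees/s): [147.25, 147.25, 180, 180, 180, 180, 180].

### API

Orientations are given as [roll, pitch, yaw] about the fixed x, y, z axes, in that order (R = Rz(yaw) Ry(pitch) Rx(roll)).
In Python, from cell import env, read_camera gives the robot as it stands.
- The arm moves only by the shell command python3 -m jog 'ROWS' [FORCE]. ROWS is JSON, a list of rows, each a list of 5 numbers: the opening, from 0 (shut) to 1 (fully open), then the shift along the tool's x, y, z each as a share of 0.02 m, from -1 to 1, then the turn about the tool's z as a share of 45 degrees, from -1 to 1. In form: [[gripper, x, y, z, yaw], ...]. A call has 1 to 12 rows; each row shifts and turns the commanded pose from where the row before left it, along the tool's axes as they then stand; what a row does not reach is not made up. A row lasts 1/12 s, in which the tool goes at most 41.7 mm and 7.16 degrees, less where a joint would pass 70% of its speed; a pose out of reach is approached as far as the arm can. A call with a number of a shift or a turn outside -1 to 1 is refused whole. A call with a gripper value outside its range is refused whole. The fingers move at their own pace and stop on an object; FORCE is the grip in N (left out, the last holds). Time passes only in rows, so rows that do not move let the fingers close. It gives the time, the measured TCP pose, the force, the opening and the grip force at its end, in the units of the state.
- env.get_obs(): the state, without advancing time (a new reading comes with each control period).
- read_camera(name): name is "scene" or "top"; returns a dict with "color" (384x512x3 uint8, red, green, blue), "range_z" (384x512 float32, m along the optical axis (not along the pixel's ray), 0 where there is no reading), "mtx" (3x3 intrinsics, pixels), "world_from_camera" (4x4, takes a point from camera to world coordinates). Camera axes: x right, y down, z forward; pixel columns grow to the right and rows downward; lengths in m; the calibration is good to about 2 mm. A picture is of the moment at which its call begins.
- env.sign_off(): hands the job in; it is judged then, once.
The state is a dict: "time_s": time; "qpos": joint angles; "joint_velocities": joint speeds; "effort": joint torques, N m; "tool_pos": TCP position; "tool_rot": TCP orientation; "force": force on the tool from outside, world axes, zero at the start; "wrist_torque": the same for the moment, N m; "grip_width": finger opening in m; "grasp_force": force on a finger pad.
Only numpy, scipy, OpenCV 4.12 (cv2) and the standard library are available. Lean on these libraries where they do the work, as an engineer would, in place of code of your own. Each camera call takes 0.05 s, during which the arm holds its last target. There are 200 camera calls.

### The job

Open up the blue leak-test box: pick up the fork key by its black T-handle and, with the key only, turn both captive latch screws on top of the box anticlockwise (seen from above) through a quarter turn, until each orange latch arm lies along the front of the box, clear of its black ear. Then set the key gently back on its green pad, standing upright and wholly on the pad, and only after that pull the door wide open by its red handle, to about a right angle. Leave the parts and the bottle on the counter where they are.

Things in the scene. Friction and masses are not known exactly. Their poses are not given: they have to be found in the camera images.
- box: Blue sheet-metal leak-test box, 160 deep (x) x 240 wide (y) x 150 high, fixed to the counter. Origin: centre of its underside; the white door is on its -x side, +y is left as seen from the robot.
- latch_left: Left latch, at x=-45, y=+55 in the box frame. Origin: on the screw's vertical axis, level with the box top (150 up). Turns with the screw; its -x runs along the orange arm (16 wide, tip 57 from the axis, toe turned down). Dark disc dia 50, top face 26 above the origin; on it the brass drive bar, centred on the axis: 34 long (x), 8 thick (y), rounded top 40 above the origin.
- latch_right: Right latch, the same as the left one, at x=-45, y=-55 in the box frame.
- screw_left (a joint): Turn of the left captive screw: 0 = locked, orange arm pointing to -x over the door's black ear; grows anticlockwise seen from above; 1.57 = arm along the box front, pointing to -y (free); stop at 1.75. Dry friction about 0.15 N m; it stays where it is left.
- screw_right (a joint): Turn of the right captive screw, as for the left one.
- door (a joint): Door opening angle: 0 shut, grows as the door swings towards the robot, about a vertical hinge at the box's left (+y) front edge; 1.57 is a right angle, stop at 1.8. While an arm is over its ear the door is blocked. It stays where it is left. The panel is 230 wide, 12 thick.
- door_handle (a point): Point on the red vertical handle bar (dia 14, 95 long) to pinch, 18 mm below the bar's upper end; the bar's axis stands 45 mm clear of the door's face, 190 mm along the door from the hinge. Site z is up, point x points from the bar to the door; moves with the door.
- door_hinge (a point): Point on the door's hinge axis, at the same height as door_handle.
- key: Steel fork key, black T-handle, 112 high, upright on its fork. Origin: centre of its underside. Foot 46 x 46 x 40 with a slot open below, 13 wide (y), 30 deep, right through along the key's x; shaft dia 16; T-bar on top 72 long (x), 16 thick (y), 22 high. The slot drops over a screw's drive bar until the foot rests on the latch disc. A half turn of the key makes no difference.
- key_grip (a point): Middle of the key's T-bar, 101 mm above the key's underside.
- key_pad: Green pad, dia 120, 4 thick, fixed to the counter. Origin: centre of its underside.
- tray: Aluminium parts tray 170 x 120 x 18, fixed to the counter, with the disc and the nut in it. Origin: centre of its underside.
- disc: Cloudy white valve disc, dia 64, 14 thick, loose bystander. Origin: centre of its underside.
- nut: Matte black knurled adapter nut, dia 60, 38 high, loose bystander. Origin: centre of its underside.
- valve: Brass angle valve with red wheel, 100 x 75 x 84 high, loose bystander. Origin: underside of its body block.
- retainer: Stainless spring retainer ring, dia 68, 26 high, loose bystander. Origin: centre of its underside.
- flask: White plastic bottle, dia 60, 150 high, loose bystander. Origin: centre of its underside.
- vise: Small green bench vise with aluminium jaw caps, 107 high, screwed to the counter. Origin: middle of its foot.
Mind the look-alikes: they are no part of the job. Leave any purple look-alike of the key alone.

How it is judged (in metres and radians):
On the way, in this order (a step that is already met when the one before it is completed fails the run):
1. the key is lifted off its pad (distance of key_grip from where it was at the start of the episode above 0.05 m), for 0.1 s.
2. one screw is turned free (1.3 rad or more) with the key (value of joint any of screw_left, screw_right above 1.3 rad), for 0.1 s.
3. both screws are turned free (1.3 rad or more) (value of joint each of screw_left, screw_right above 1.3 rad), for 0.1 s.
4. the key stands released on its pad while the door is still shut (below 0.1 rad) (horizontal distance between key and key_pad below 0.036 m and angle between key's own z axis and vertical below 0.12 rad and height (world z) of key below 0.012 m and contact force between the fingers and key below 0.2 N and value of joint door below 0.1 rad), for 0.2 s.
5. the door is swung open (1.1 rad or more) (value of joint door above 1.1 rad), for 0.1 s.
At the end, for the whole second after the job is handed in: Both screws stand at 1.3 rad or more; the key stands upright (within 0.12 rad) and released on the green pad, its centre within 36 mm of the pad's centre; the door is at rest, open by 1.1 rad or more (all of step 3 and horizontal distance between key and key_pad below 0.036 m and angle between key's own z axis and vertical below 0.12 rad and height (world z) of key below 0.012 m and contact force between the fingers and key below 0.2 N and value of joint door above 1.1 rad and velocity of joint door below 0.1 rad/s and linear speed of key below 0.02 m/s); the robot touches nothing.
It fails at once if a screw or latch arm is touched by the fingers or the arm instead of the key (contact force between any of the fingers, the arm and latch_left above 1.5 N or contact force between any of the fingers, the arm and latch_right above 1.5 N).
It fails at once if the door is opened (0.1 rad) before both screws are free (value of joint door above 0.1 rad and not (value of joint each of screw_left, screw_right above 1.3 rad)).
It fails at once if the key falls: it moves faster than 0.7 m/s while not held, or tips by more than 0.8 rad ((linear speed of key above 0.7 m/s and contact force between the fingers and key below 0.2 N) or angle between key's own z axis and vertical above 0.8 rad).
It fails at once if a bystander part or the bottle is shifted by more than 30 mm (distance of any of disc, nut, valve, retainer, flask from where it was at the start of the episode above 0.03 m).
It also fails if it takes over 72 s, if anything falls off the work surface, if the arm or the gripper's body presses on something with over 40 N, if the wrist force passes 120 N, or if a joint passes its speed limit or range.

## Working session

There is one attempt and no reset: what is moved stays moved. The work goes in short steps, Python scripts to look and compute and a shell command to move; the robot and the scene stay as the last step left them, time stands still between calls to the robot, and variables do not carry over. Pictures are saved under pics/ and viewed, at most 10 in all, crops included, and the job is handed in when it is done.

```bash
mkdir -p pics; ls; cat > h.py <<'E'
import numpy as np, cv2
from cell import env, read_camera
def pts(c):
    z=c["range_z"];K=c["mtx"];T=c["world_from_camera"]
    v,u=np.indices(z.shape)
    p=np.stack([(u-K[0,2])/K[0,0]*z,(v-K[1,2])/K[1,1]*z,z],-1)
    w=p@T[:3,:3].T+T[:3,3]; w[z==0]=np.nan
    return w
def ray(c,u,v,h):
    K=c["mtx"];T=c["world_from_camera"]
    d=T[:3,:3]@np.array([(u-K[0,2])/K[0,0],(v-K[1,2])/K[1,1],1]);o=T[:3,3]
    return o+d*(h-o[2])/d[2]
E
python3 - <<'E'
from h import *
for n in("scene","top"):
    c=read_camera(n); cv2.imwrite(f"pics/{n}0.png",cv2.resize(c["color"][...,::-1],(800,600),interpolation=cv2.INTER_CUBIC))
    np.savez(f"{n}0.npz",**c); print(n,c["mtx"].tolist(),c["world_from_camera"].round(3).tolist())
print(env.get_obs())
E
```

```text
pics
scene [[412.23314979875914, 0.0, 251.5476767468677], [0.0, 412.23314979875914, 192.70454435465305], [0.0, 0.0, 1.0]] [[-0.544, 0.725, -0.423, 1.109], [0.839, 0.468, -0.277, 0.38], [-0.003, -0.506, -0.863, 1.323], [0.0, 0.0, 0.0, 1.0]]
top [[395.1299696432788, 0.0, 252.91659522867994], [0.0, 395.1299696432788, 193.85330294838002], [0.0, 0.0, 1.0]] [[-0.029, -0.985, 0.168, 0.326], [-0.999, 0.026, -0.02, 0.01], [0.016, -0.168, -0.986, 1.262], [0.0, 0.0, 0.0, 1.0]]
{'time_s': 0.1, 'qpos': array([77.1256775 , 18.43502631, -4.0157128 , 83.16608485,  1.29301128,
       78.54091671, -3.25975887]), 'joint_velocities': array([ 0.00419008, -0.09853768, -0.01352567, -0.27430057,  0.0389982 ,
       -0.02659031,  0.04394041]), 'effort': array([ 5.47020736e-04, -4.92571199e+01, -4.05396614e-01, -3.13398957e+01,
       -6.42723776e-02,  3.94408184e-02,  8.42947566e-05]), 'tool_pos': array([ 0.1536087 , -0.63112262,  0.23858446]), 'tool_rot': array([-1.79903091e+02,  3.36325622e-03,  1.36838959e+01]), 'force': array([-0.45958063,  0.34786331, -0.2477362 ]), 'wrist_torque': array([ 0.01687526, -0.02366691, -0.03066398]), 'grasp_force': 0.0, 'grip_width': 0.08669576391714874}
```

View pics/scene0.png

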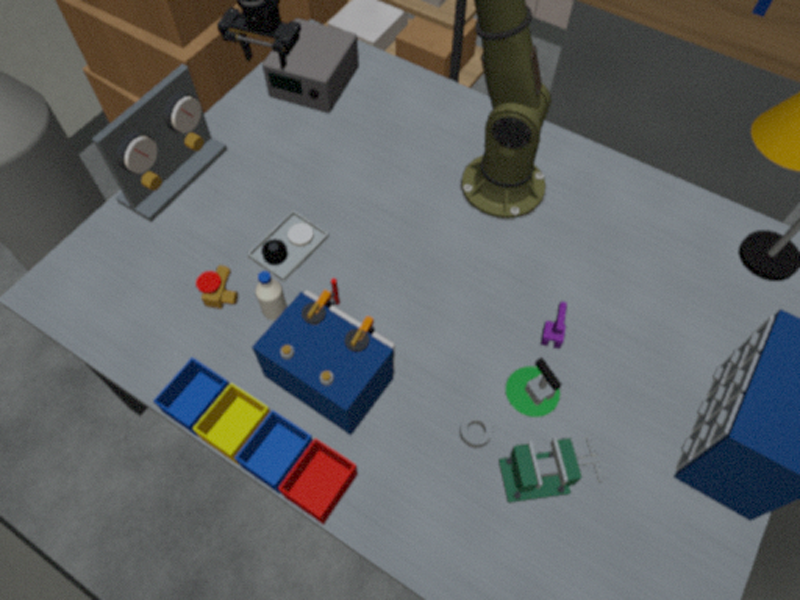

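View pics/top0.png

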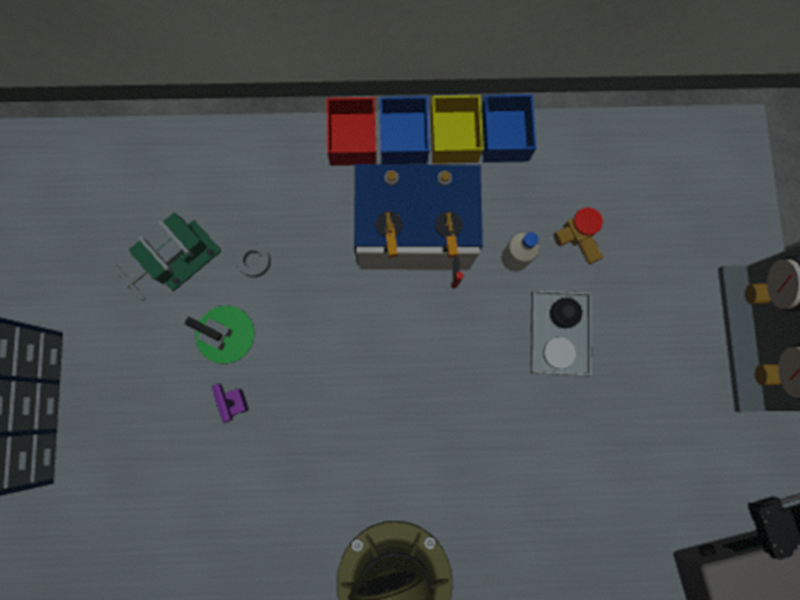

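The scene view shows the black-handled key at (548,375) on the green pad (532,390), and a purple look-alike lying nearby at (556,325). The top view has the key at (205,328), the pad at (225,334), the purple one at (230,402), the box at (418,205), the latches at (390,225) and (449,225), and the red handle at (458,277). The black-handled one standing on the green pad fits the description. I'll measure it and confirm with a crop.

```bash
cat > m.py <<'E'
from h import *
def rect(P):
    r=cv2.minAreaRect((P[:,:2]*1000).astype(np.float32)); b=cv2.boxPoints(r); 
    e=max((b[1]-b[0],b[2]-b[1]),key=np.linalg.norm); return np.round(r[0],1),np.round(r[1],1),round(float(np.degrees(np.arctan2(e[1],e[0]))),1)
for n in("scene","top"):
    c=dict(np.load(f"{n}0.npz")); w=pts(c); hsv=cv2.cvtColor(c["color"],cv2.COLOR_RGB2HSV); H,S,V=cv2.split(hsv)
    def sel(m,lo,hi,X): 
        return w[m&(w[...,2]>lo)&(w[...,2]<hi)&(w[...,0]>X[0])&(w[...,0]<X[1])&(w[...,1]>X[2])&(w[...,1]<X[3])]
    A=np.ones_like(H,bool)
    g=(H>50)&(H<75)&(S>150)
    P=sel(g,-.01,.02,(.3,.9,.2,.7)); print(n,"pad",len(P),rect(P),np.median(P[:,2]))
    P=sel((V<70),.08,.14,(.3,.9,.2,.7)); print("tbar",len(P),rect(P),np.percentile(P[:,2],[5,50,95]))
    P=sel((H>105)&(H<125)&(S>120),.135,.165,(.5,1.,-.3,.3)); print("boxtop",len(P),rect(P),np.median(P[:,2]))
    o=(H>8)&(H<20)&(S>150)&(V>120)
    P=sel(o,.15,.25,(.5,1.,-.3,.3)); 
    k=P[:,1]>np.median(P[:,1]); 
    for q in(P[k],P[~k]): print("orange",len(q),rect(q),np.percentile(q[:,2],[5,50,95]))
    P=sel((H<5)&(S>150)|(H>175)&(S>150),.03,.2,(.4,.8,-.3,.3)); print("handle",len(P),rect(P),np.percentile(P[:,2],[2,50,98]))
    P=sel((S<60)&(V>100),.1,.16,(.5,.9,-.3,.3)); print("doortop",len(P),rect(P),np.median(P[:,2]))
    for nm,X in(("flask",(.6,.9,-.35,-.13)),):
        P=sel(A,.1,.2,X); print(nm,len(P),rect(P) if len(P)>3 else 0)
c=dict(np.load("scene0.npz"))["color"]; d=dict(np.load("top0.npz"))["color"]
a=cv2.resize(c[190:290,300:400],(400,400),interpolation=3); b=cv2.resize(d[180:280,100:200],(400,400),interpolation=3)
cv2.imwrite("pics/crop1.png",np.hstack([a,b])[...,::-1])
E
python3 m.py
```

```text
scene pad 479 (array([563.1, 337.2]), array([261.6, 110.4]), 1.5) 0.004183344379756537
tbar 368 (array([504.1, 512.4]), array([360.4, 366.3]), -76.1) [0.08432758 0.11276976 0.13564892]
boxtop 2918 (array([ 700.2, -110.1]), array([342. , 163.3]), 88.4) 0.14959131494557687
orange 46 (array([624.2,  -6.5]), array([40.2, 14.4]), 8.4) [0.17127856 0.1755718  0.17952857]
orange 46 (array([ 625.9, -115.1]), array([50.6, 14.9]), 7.1) [0.17228204 0.17553239 0.17987199]
handle 35 (array([ 589.1, -117.2]), array([61.8,  8. ]), 26.1) [0.08032715 0.1291059  0.16186685]
doortop 312 (array([ 665.2, -113.6]), array([213.7, 349.1]), -85.2) 0.14465234838980234
flask 900 (array([ 693.7, -210.7]), array([174.7, 161.2]), 0.0)
top pad 715 (array([486.1, 334.9]), array([112. , 112.7]), -0.7) 0.005013010409329555
tbar 1235 (array([506.1, 488.8]), array([397.3, 371.3]), 2.4) [0.08530202 0.10888146 0.13506919]
boxtop 3499 (array([ 701. , -111.3]), array([340.8, 160.4]), 88.1) 0.15047655502922597
orange 33 (array([618.6, -57.9]), array([114.1,  32.3]), 86.9) [0.17301539 0.17611698 0.17975275]
orange 33 (array([ 616.6, -118.5]), array([31.2,  9.9]), 7.0) [0.17345782 0.17691364 0.17962501]
handle 29 (array([ 562.5, -129.8]), array([ 9.5, 11.8]), -10.3) [0.08715588 0.15483955 0.16033017]
doortop 362 (array([ 632.7, -116.8]), array([347.1,  47.9]), 89.7) 0.14575584273150732
flask 1194 (array([ 691.2, -210.5]), array([180.6, 160.9]), 0.0)
```

View pics/crop1.png

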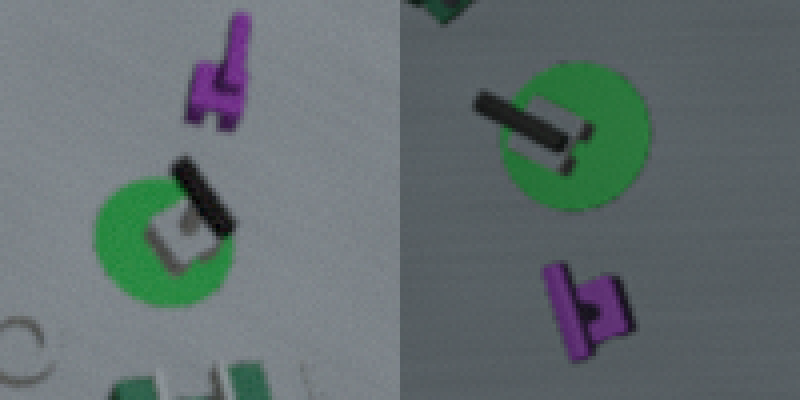

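The crop confirms the black-handled key standing on the pad, with the slot end visible, while the purple one lies apart. I'll tighten the measurement windows.

```bash
cat > m2.py <<'E'
from h import *
from m import rect
for n in("scene","top"):
    c=dict(np.load(f"{n}0.npz")); w=pts(c); H,S,V=cv2.split(cv2.cvtColor(c["color"],cv2.COLOR_RGB2HSV))
    def big(m,lo,hi,k=1):
        m=m&(w[...,2]>lo)&(w[...,2]<hi); N,L,st,_=cv2.connectedComponentsWithStats(m.astype(np.uint8),connectivity=8)
        o=np.argsort(-st[1:,4])[:k]+1; return [w[L==i] for i in o]
    R=(w[...,0]>.3)&(w[...,0]<.9)&(abs(w[...,1])<.7)
    for P in big((V<70)&R&(w[...,1]>.25)&(w[...,1]<.45)&(w[...,0]<.6),.1,.13): print(n,"tbar",len(P),rect(P),np.percentile(P[:,2],[5,50,95]))
    # key foot top grey z~.044
    for P in big((S<60)&R&(w[...,1]>.25)&(w[...,1]<.45)&(w[...,0]<.6),.03,.06): print(n,"foot",len(P),rect(P),np.median(P[:,2]))
    P=big((H>105)&(H<125)&(S>120)&R,.14,.16)[0]; print("boxtop",len(P),rect(P),np.median(P[:,2]))
    for P in big((H>8)&(H<20)&(S>150)&(V>90)&R&(w[...,0]<.69),.16,.2,4): print("orange",len(P),rect(P),P.mean(0).round(3))
    for P in big((V<75)&R&(w[...,0]<.72)&(abs(w[...,1]+.06)<.12),.165,.185,3): print("disc",len(P),rect(P),P.mean(0).round(3))
    for P in big((S>90)&R&(w[...,0]<.72)&(abs(w[...,1]+.06)<.12),.183,.2,3): print("bar",len(P),rect(P),P.mean(0).round(3))
    for P in big(((H<6)|(H>174))&(S>120)&R&(abs(w[...,1]+.1)<.08),.03,.2): print("handle",len(P),P.mean(0).round(3),P.max(0).round(3),P[np.argsort(-P[:,2])[:8]].mean(0).round(4))
    P=big((S<60)&(V>90)&R&(w[...,0]<.7)&(abs(w[...,1]+.06)<.14),.135,.155)[0]; print("doortop",len(P),rect(P),np.median(P[:,2]))
    P=big((S<50)&R&(w[...,1]<-.15)&(w[...,1]>-.35),.06,.17)[0]; print("flask",len(P),P.mean(0).round(3),P.min(0).round(3),P.max(0).round(3))
E
sed -i '/^for n in/,$d' m.py; python3 m2.py
python3 - <<'E'
import cv2,numpy as np
c=dict(np.load("top0.npz"))["color"][95:195,220:360]; d=dict(np.load("scene0.npz"))["color"][170:280,155:265]
cv2.imwrite("pics/crop2.png",np.hstack([cv2.resize(c,(448,320),interpolation=3),cv2.resize(d,(320,320),interpolation=3)])[...,::-1])
E
```

```text
scene tbar 121 (array([486.9, 348.6]), array([68.1, 15.4]), 60.4) [0.10306233 0.11445514 0.11923203]
scene foot 150 (array([488.4, 346.7]), array([45.8, 42.1]), 63.5) 0.043654199989141995
boxtop 2837 (array([701.6, -59.1]), array([240.2, 162.9]), 88.2) 0.14964787690097192
orange 56 (array([ 628.4, -114.8]), array([55.6, 14.9]), 7.1) [ 0.621 -0.114  0.175]
orange 54 (array([630.3,  -5.6]), array([52.6, 14.4]), 8.4) [ 0.624 -0.006  0.176]
orange 1 (array([ 671., -114.]), array([0., 0.]), 0.0) [ 0.671 -0.114  0.181]
orange 1 (array([670.7,   1.7]), array([0., 0.]), 0.0) [0.671 0.002 0.185]
disc 111 (array([660.1,  -2.6]), array([44.3, 44. ]), 34.1) [ 0.664 -0.     0.176]
disc 100 (array([ 657.5, -112.7]), array([45.8, 44.5]), 37.2) [ 0.661 -0.109  0.175]
disc 6 (array([ 614.3, -105. ]), array([5.3, 6.7]), -12.9) [ 0.615 -0.105  0.166]
bar 29 (array([658.2,  -3.1]), array([34.4,  6.6]), 8.0) [ 0.659 -0.003  0.188]
bar 27 (array([ 656. , -113.6]), array([31.8,  9.5]), 7.7) [ 0.656 -0.113  0.189]
bar 1 (array([ 609.6, -111.2]), array([0., 0.]), 0.0) [ 0.61  -0.111  0.184]
handle 39 [ 0.567
[... 773 characters left out ...]
ray([0., 0.]), 0.0) [ 0.614 -0.007  0.176]
disc 197 (array([ 656.2, -111.6]), array([48.7, 48. ]), 48.0) [ 0.655 -0.112  0.176]
disc 170 (array([659.3,  -2.4]), array([45.7, 47.9]), -1.5) [ 0.66  -0.001  0.177]
disc 12 (array([ 613.5, -104.6]), array([13.9,  7.1]), 10.8) [ 0.614 -0.105  0.168]
bar 34 (array([ 655.9, -112.2]), array([32.5,  8.2]), 7.3) [ 0.655 -0.112  0.189]
bar 33 (array([658.4,  -2.5]), array([33.7,  7.9]), 7.7) [ 0.657 -0.003  0.19 ]
handle 36 [ 0.561 -0.128  0.139] [ 0.568 -0.123  0.161] [ 0.5634 -0.1285  0.1597]
doortop 115 (array([616.1, -59.7]), array([81.8, 10.3]), 88.5) 0.14709612248783244
flask 273 [ 0.622 -0.259  0.1  ] [ 0.601 -0.296  0.061] [ 0.656 -0.237  0.15 ]
```

View pics/crop2.png

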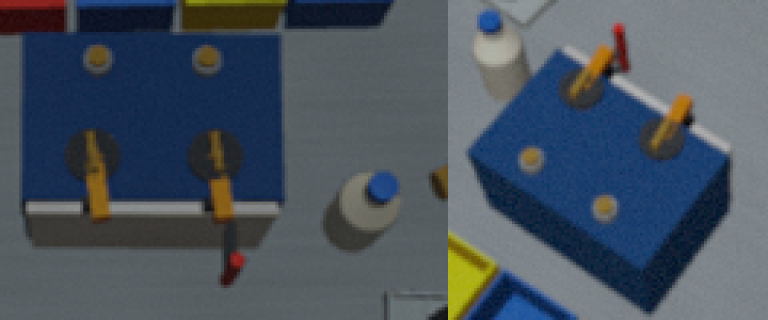

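Measured: box centre (0.702, -0.060), yaw -1.8°. The latch axes are at (0.6587, -0.0035) and (0.6555, -0.113), which matches the box geometry, with their bars at about 7.7°. The key T-bar is at (0.484, 0.348), yaw 60.5°. The handle top is about (0.564, -0.129, 0.160). Moving towards the key.

```bash
cat > go.py <<'E'
# usage: go.py x y z yaw -> tool-axis deltas in units of 20 mm, turn in shares of 45 deg
import sys; from h import *
from scipy.spatial.transform import Rotation as R
o=env.get_obs(); t=np.array([float(a) for a in sys.argv[1:5]]); r=o["tool_rot"]
d=R.from_euler("xyz",r,degrees=True).inv().apply(t[:3]-o["tool_pos"])/.02
print("t",round(o["time_s"],2),"pos",o["tool_pos"].round(4),"rot",r.round(2),"q",o["qpos"].round(0),"F",o["force"].round(1),"w",round(o["grip_width"],4),"g",round(o["grasp_force"],1))
print("units of 20mm:",d.round(2),"turn shares:",round(-((t[3]-r[2]+180)%360-180)/45,3))
E
python3 -m jog '[[1,1,-0.52,0,0],[1,1,-0.52,0,0],[1,1,-0.52,0,0],[1,1,-0.52,0,0],[1,1,-0.52,0,0],[1,1,-0.52,0,0],[1,1,-0.52,0,0],[1,1,-0.52,0,0],[1,1,-0.52,0,0],[1,1,-0.52,0,0],[1,1,-0.52,0,0],[1,1,-0.52,0,0]]'
python3 -m jog '[[1,1,-0.52,0,0],[1,1,-0.52,0,0],[1,1,-0.52,0,0],[1,1,-0.52,0,0],[1,1,-0.52,0,0],[1,1,-0.52,0,0],[1,1,-0.52,0,0],[1,0.26,-1,0,0],[1,0.26,-1,0,0],[1,0.26,-1,0,0],[1,0.26,-1,0,0],[1,0.26,-1,0,0]]'
python3 -m jog '[[1,0.26,-1,0,0],[1,0.26,-1,0,0],[1,0.26,-1,0,0],[1,0.26,-1,0,0],[1,0.26,-1,0,0],[1,0.26,-1,0,0],[1,0.26,-1,0,0],[1,0.26,-1,0,0],[1,0.26,-1,0,0],[1,0.26,-1,0,0],[1,0.26,-1,0,0],[1,0.26,-1,0,0]]'
python3 -m jog '[[1,0,0,0,-0.149],[1,0,0,0,-0.149],[1,0,0,0,-0.149],[1,0,0,0,-0.149],[1,0,0,0,-0.149],[1,0,0,0,-0.149],[1,0,0,0,-0.149],[1,0,0,0,0]]'
python3 go.py .485 .348 .20 60.5
```

```text
time_s: 1.1
tool_pos: [0.3579, -0.4525, 0.2391]
tool_rot: [-180.0, 0.0, 13.7]
force: [-0.1, -0.2, -0.2]
grip_width: 0.0872
grasp_force: 0.0
time_s: 2.1
tool_pos: [0.4775, -0.2452, 0.239]
tool_rot: [-180.0, 0.0, 13.7]
force: [0.4, -0.8, -0.6]
grip_width: 0.0868
grasp_force: 0.0
time_s: 3.1
tool_pos: [0.4812, 0.0025, 0.2392]
tool_rot: [180.0, 0.0, 13.7]
force: [-0.0, -0.0, 0.1]
grip_width: 0.0871
grasp_force: 0.0
time_s: 3.77
tool_pos: [0.4813, 0.0015, 0.2392]
tool_rot: [-180.0, 0.0, 60.8]
force: [-0.4, -0.6, 0.7]
grip_width: 0.0869
grasp_force: 0.0
t 3.77 pos [0.4813 0.0015 0.2392] rot [-1.7996e+02  3.0000e-02  6.0790e+01] q [ 33.  -1. -35. 105.  -1.  76. -32.] F [-0.4 -0.6  0.7] w 0.0869 g 0.0
units of 20mm: [15.21 -8.29  1.96] turn shares: 0.006
```

```bash
python3 -m jog '[[1,1,-0.545,0,0],[1,1,-0.545,0,0],[1,1,-0.545,0,0],[1,1,-0.545,0,0],[1,1,-0.545,0,0],[1,1,-0.545,0,0],[1,1,-0.545,0,0],[1,1,-0.545,0,0],[1,1,-0.545,0,0],[1,1,-0.545,0,0],[1,1,-0.545,0,0],[1,1,-0.545,0,0]]'
python3 -m jog '[[1,1,-0.545,0,0],[1,1,-0.545,0,0],[1,1,-0.545,0,0],[1,0.2,-0.115,1,0],[1,0,0,0.96,0],[1,0,0,0,0]]'
python3 go.py .485 .348 .103 60.5
python3 - <<'E'
from h import *
from m import rect
a=[]
for n in("scene","top"):
    c=read_camera(n);w=pts(c);a.append(cv2.resize(c["color"][190:290,300:400] if n=="scene" else c["color"][170:270,90:190],(400,400),interpolation=3))
cv2.imwrite("pics/k2.png",np.hstack(a)[...,::-1])
E
```

```text
time_s: 4.77
tool_pos: [0.4853, 0.2757, 0.2393]
tool_rot: [-180.0, 0.0, 60.4]
force: [-0.1, -0.5, -0.7]
grip_width: 0.0871
grasp_force: 0.0
time_s: 5.27
tool_pos: [0.4843, 0.3468, 0.1962]
tool_rot: [-179.8, 0.3, 60.5]
force: [-0.4, -1.4, -0.9]
grip_width: 0.0871
grasp_force: 0.0
t 5.27 pos [0.4843 0.3468 0.1962] rot [-179.8     0.35   60.52] q [  3.  20. -50.  93.  16.  75. -79.] F [-0.4 -1.4 -0.9] w 0.0871 g 0.0
units of 20mm: [0.1  0.02 4.66] turn shares: 0.0
```

View pics/k2.png

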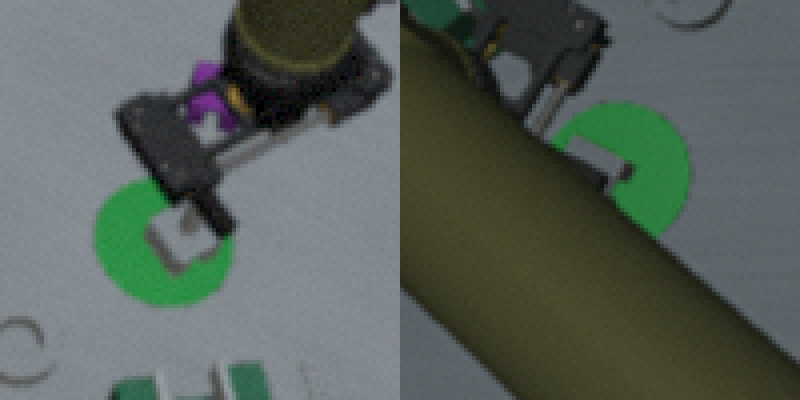

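The open jaws straddle the T-bar (scene crop about (215,215)), aligned with it. Descending and gripping.

```bash
python3 -m jog '[[1,0.1,0,1,0],[1,0,0,1,0],[1,0,0,1,0],[1,0,0,1,0],[1,0,0,0.66,0],[1,0,0,0,0],[0,0,0,0,0],[0,0,0,0,0],[0,0,0,0,0],[0,0,0,0,0],[0,0,0,0,0],[0,0,0,0,0]]' 50
python3 go.py .485 .348 .103 60.5
```

```text
time_s: 6.37
tool_pos: [0.4876, 0.3497, 0.1076]
tool_rot: [180.0, -0.0, 60.6]
force: [-0.7, -0.3, -0.2]
grip_width: 0.0551
grasp_force: 0.0
t 6.37 pos [0.4876 0.3497 0.1076] rot [ 1.7997e+02 -3.0000e-02  6.0610e+01] q [  0.  25. -48.  98.  20.  66. -82.] F [-0.7 -0.3 -0.2] w 0.0551 g 0.0
units of 20mm: [-0.14 -0.07  0.23] turn shares: 0.002
```

```bash
python3 -m jog '[[0.6,-0.14,-0.07,0.23,0],[0,0,0,0,0],[0,0,0,0,0],[0,0,0,0,0],[0,0,0,0,0],[0,0,0,0,0],[0,0,0,0,0],[0,0,0,0,0],[0,0,0,0,0],[0,0,0,0,0],[0,0,0,0,0],[0,0,0,0,0]]' 50
python3 go.py .485 .348 .30 60.5
```

```text
time_s: 7.37
tool_pos: [0.4847, 0.3479, 0.1025]
tool_rot: [-180.0, -0.0, 60.6]
force: [-0.4, 0.6, -0.4]
grip_width: 0.0158
grasp_force: 50.0
t 7.37 pos [0.4847 0.3479 0.1025] rot [-1.800e+02 -1.000e-02  6.062e+01] q [  1.  25. -48.  99.  20.  65. -83.] F [-0.4  0.6 -0.4] w 0.0158 g 50.0
units of 20mm: [ 0.01  0.01 -9.87] turn shares: 0.003
```

```bash
python3 -m jog '[[0,0,0,-0.4,0],[0,0,0,-0.8,0],[0,0,0,-1,0],[0,0,0,-1,0],[0,0,0,-1,0],[0,0,0,-1,0],[0,0,0,-1,0],[0,0,0,-1,0],[0,0,0,-1,0],[0,0,0,-1,0],[0,0,0,-1,0],[0,0,0,-0.8,0]]' 50
python3 -m jog '[[0,0,0,0,0.12],[0,0,0,0,0.12],[0,0,0,0,0.12],[0,0,0,0,0.12],[0,0,0,0,0.12],[0,0,0,0,0.12],[0,0,0,0,0.12],[0,0,0,0,0.12],[0,0,0,0,0.12],[0,0,0,0,0.095],[0,0,0,0,0]]'
python3 go.py .6587 -.0035 .312 7.7
python3 - <<'E'
from h import *
from m import rect
c=read_camera("scene");w=pts(c);np.savez("held.npz",**c)
cv2.imwrite("pics/held.png",cv2.resize(c["color"][100:300,250:450],(600,600),interpolation=3)[...,::-1])
E
```

```text
time_s: 8.37
tool_pos: [0.4844, 0.3477, 0.324]
tool_rot: [180.0, 0.0, 60.6]
force: [-1.6, -0.2, -3.5]
grip_width: 0.0157
grasp_force: 50.0
time_s: 9.28
tool_pos: [0.4843, 0.3475, 0.3223]
tool_rot: [180.0, 0.1, 7.7]
force: [-0.4, 0.2, -3.7]
grip_width: 0.0156
grasp_force: 50.0
t 9.28 pos [0.4843 0.3475 0.3223] rot [1.7995e+02 6.0000e-02 7.6500e+00] q [  -2.   15.  -44.   82.   10.   87. -128.] F [-0.4  0.2 -3.7] w 0.0156 g 50.0
units of 20mm: [ 6.31 18.55  0.52] turn shares: -0.001
```

View pics/held.png

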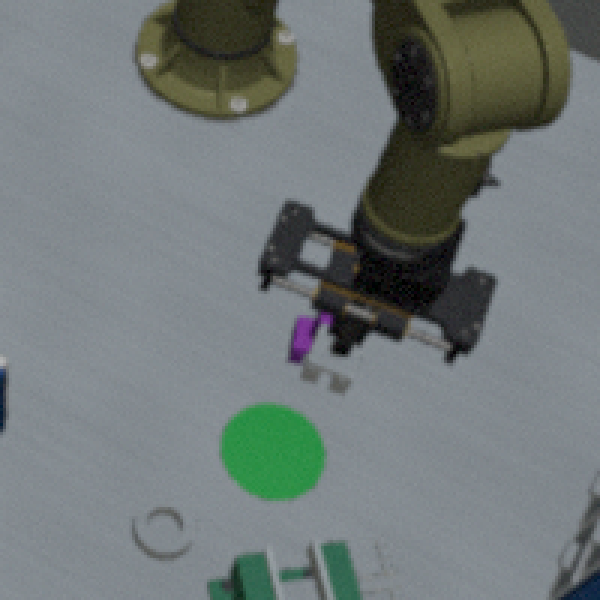

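Key held upright (fork faces near (325,375) in the crop), and the pad is empty. I'll measure the fork offset, then move over to the left screw.

```bash
python3 - <<'E'
from h import *
from m import rect
c=dict(np.load("held.npz"));w=pts(c)
S=cv2.cvtColor(c["color"],cv2.COLOR_RGB2HSV)[...,1]
m=(S<70)&(w[...,2]>.215)&(w[...,2]<.268)&(abs(w[...,0]-.49)<.05)&(abs(w[...,1]-.35)<.05)
P=w[m];print(len(P),rect(P),P.min(0).round(4),P.max(0).round(4),np.percentile(P,[5,95],axis=0).round(4))
print(np.c_[np.argwhere(m),(P*1000)].round(0).astype(int)[:60].tolist())
E
python3 -m jog '[[0,0.34,1,0,0],[0,0.34,1,0,0],[0,0.34,1,0,0],[0,0.34,1,0,0],[0,0.34,1,0,0],[0,0.34,1,0,0],[0,0.34,1,0,0],[0,0.34,1,0,0],[0,0.34,1,0,0],[0,0.34,1,0,0],[0,0.34,1,0,0],[0,0.34,1,0,0]]'
python3 -m jog '[[0,0.34,1,0,0],[0,0.34,1,0,0],[0,0.34,1,0,0],[0,0.34,1,0,0],[0,0.34,1,0,0],[0,0.34,0.8,0,0],[0,0.19,0.5,0,0],[0,0,0.25,0,0],[0,0,0,0,0],[0,0,0,0,0]]'
python3 go.py .6587 -.0035 .312 7.7
```

```text
234 (array([482.5, 349. ]), array([47.9, 46. ]), 8.2) [0.4586 0.3235 0.2239] [0.5086 0.3746 0.2675] [[0.4702 0.3281 0.2313]
 [0.5072 0.3713 0.266 ]]
[[208, 357, 465, 325, 262], [208, 358, 464, 328, 262], [208, 359, 461, 330, 261], [209, 356, 471, 325, 264], [209, 357, 470, 327, 266], [209, 358, 467, 329, 263], [210, 356, 474, 326, 264], [210, 357, 471, 328, 262], [210, 358, 472, 331, 267], [211, 355, 470, 324, 250], [211, 356, 478, 327, 266], [211, 357, 475, 330, 263], [211, 358, 474, 332, 264], [212, 355, 481, 326, 263], [212, 356, 479, 329, 263], [212, 357, 480, 331, 267], [212, 358, 477, 334, 264], [212, 359, 474, 336, 263], [212, 360, 470, 338, 259], [213, 354, 464, 324, 228], [213, 355, 484, 328, 263], [213, 356, 482, 330, 263], [213, 357, 480, 333, 262], [213, 358, 480, 335, 265], [213, 359, 478, 338, 265], [213, 360, 475, 340, 262], [213, 371, 459, 367, 263], [214, 354, 489, 327, 265], [214, 355, 486, 329, 262], [214, 356, 487, 332, 267], [214, 357, 483, 334, 262], [214, 358, 480, 336, 260], [214, 359, 480, 339, 263], [214, 371, 462, 368, 265], [215, 354, 492, 328, 265], [215,
[... 452 characters left out ...]
, [216, 370, 471, 368, 266], [217, 353, 497, 328, 260], [217, 354, 499, 331, 267], [217, 355, 495, 333, 263], [217, 356, 492, 336, 260], [217, 357, 493, 338, 265], [217, 359, 490, 343, 265], [217, 360, 489, 346, 265]]
time_s: 10.33
tool_pos: [0.598, 0.12, 0.3224]
tool_rot: [180.0, 0.0, 7.9]
force: [0.2, 0.2, -2.9]
grip_width: 0.0156
grasp_force: 50.0
time_s: 11.17
tool_pos: [0.6594, -0.0015, 0.3225]
tool_rot: [-179.9, 0.0, 7.8]
force: [0.1, 0.5, -4.1]
grip_width: 0.0155
grasp_force: 50.0
t 11.17 pos [ 0.6594 -0.0015  0.3225] rot [-1.7993e+02  3.0000e-02  7.8400e+00] q [ 21.  21. -32.  73.  11.  89. -92.] F [ 0.1  0.5 -4.1] w 0.0155 g 50.0
units of 20mm: [-0.05  0.09  0.52] turn shares: 0.003
```

```bash
python3 -m jog '[[0,-0.03,0.12,0.4,0],[0,0,0,0.5,0],[0,0,0,0.5,0],[0,0,0,0,0],[0,0,0,0,0]]'
python3 go.py .659 -.004 .275 7.7
python3 -m jog '[[0,0,0,0.2,0],[0,0,0,0.2,0],[0,0,0,0.2,0],[0,0,0,0,0],[0,0,0,0,0]]'
python3 go.py .659 -.004 .275 7.7
```

```text
time_s: 11.58
tool_pos: [0.6587, -0.0051, 0.293]
tool_rot: [-180.0, 0.2, 7.8]
force: [-0.3, -0.4, -2.8]
grip_width: 0.0153
grasp_force: 50.0
t 11.58 pos [ 0.6587 -0.0051  0.293 ] rot [-1.7999e+02  1.6000e-01  7.7700e+00] q [ 22.  21. -32.  76.  11.  86. -92.] F [-0.3 -0.4 -2.8] w 0.0153 g 50.0
units of 20mm: [ 0.03 -0.05  0.9 ] turn shares: 0.002
time_s: 12.0
tool_pos: [0.6594, -0.0053, 0.2822]
tool_rot: [180.0, 0.0, 7.7]
force: [0.1, 0.1, -2.8]
grip_width: 0.0156
grasp_force: 50.0
t 12.0 pos [ 0.6594 -0.0053  0.2822] rot [1.80e+02 3.00e-02 7.74e+00] q [ 22.  22. -32.  77.  11.  85. -92.] F [ 0.1  0.1 -2.8] w 0.0156 g 50.0
units of 20mm: [-0.01 -0.07  0.36] turn shares: 0.001
```

The slot has entered over the drive bar with no contact force. Seating it and turning anticlockwise.

```bash
python3 -m jog '[[0,0,-0.04,0.13,0],[0,0,0,0.13,0],[0,0,0,0,-0.05],[0,0,0,0,-0.1],[0,0,0,0,-0.1],[0,0,0,0,-0.1],[0,0,0,0,-0.1],[0,0,0,0,-0.1],[0,0,0,0,-0.1],[0,0,0,0,-0.1],[0,0,0,0,0]]'
python3 go.py .659 -.0045 .277 97
python3 -m jog '[[0,0,0,0,-0.1],[0,0,0,0,-0.1],[0,0,0,0,-0.12],[0,0,0,0,-0.12],[0,0,0,0,-0.12],[0,0,0,0,-0.12],[0,0,0,0,-0.12],[0,0,0,0,-0.12],[0,0,0,0,-0.12],[0,0,0,0,-0.12],[0,0,0,0,-0.08],[0,0,0,0,0]]'
python3 go.py .659 -.0045 .277 97
```

```text
time_s: 12.92
tool_pos: [0.6592, -0.0055, 0.2769]
tool_rot: [180.0, 0.1, 41.5]
force: [-0.3, -1.9, -4.2]
grip_width: 0.0152
grasp_force: 50.0
t 12.92 pos [ 0.6592 -0.0055  0.2769] rot [1.7998e+02 8.0000e-02 4.1540e+01] q [ 25.  23. -37.  77.  14.  84. -59.] F [-0.3 -1.9 -4.2] w 0.0152 g 50.0
units of 20mm: [ 0.02 -0.04 -0.01] turn shares: -1.232
time_s: 13.92
tool_pos: [0.6593, -0.0054, 0.2769]
tool_rot: [-180.0, 0.0, 97.2]
force: [0.5, -1.8, -4.1]
grip_width: 0.0156
grasp_force: 50.0
t 13.92 pos [ 0.6593 -0.0054  0.2769] rot [-1.7996e+02  5.0000e-02  9.7200e+01] q [ 31.  25. -46.  77.  18.  85.  -7.] F [ 0.5 -1.8 -4.1] w 0.0156 g 50.0
units of 20mm: [ 0.05 -0.01 -0.01] turn shares: 0.005
```

```bash
cat > arms.py <<'E'
from h import *
from m import rect
for n in("scene","top"):
    c=read_camera(n);w=pts(c);H,S,V=cv2.split(cv2.cvtColor(c["color"],cv2.COLOR_RGB2HSV))
    m=(H>8)&(H<20)&(S>150)&(V>90)&(w[...,0]>.55)&(w[...,0]<.70)&(w[...,1]>-.2)&(w[...,1]<.06)&(w[...,2]>.16)&(w[...,2]<.185)
    N,L,st,_=cv2.connectedComponentsWithStats(m.astype(np.uint8))
    for i in np.argsort(-st[1:,4])[:4]+1:
        if st[i,4]>6: print(n,"orange",st[i,4],rect(w[L==i]))
    np.savez(n+"1.npz",**c)
E
python3 -m jog '[[0,0,0,0,0.15],[0,0,0,0,0.03],[0,0,0,0,0]]'
python3 arms.py; python3 go.py .659 -.0045 .277 89
```

```text
time_s: 14.17
tool_pos: [0.6595, -0.004, 0.2776]
tool_rot: [180.0, -0.0, 89.2]
force: [-0.6, 0.2, -3.3]
grip_width: 0.0158
grasp_force: 50.0
scene orange 19 (array([ 618.1, -119.3]), array([33.2,  7.3]), 10.0)
t 14.27 pos [ 0.6594 -0.0041  0.2775] rot [179.98  -0.    89.27] q [ 30.  25. -45.  77.  17.  85. -14.] F [ 0.5 -0.3 -2.7] w 0.0155 g 50.0
units of 20mm: [-0.02 -0.02  0.03] turn shares: 0.006
```

```bash
python3 -m jog '[[0,0,0,-0.2,0],[0,0,0,-0.5,0],[0,0,0,-0.6,0],[0,0,0,-0.6,0],[0,0,0,-0.1,0.13],[0,0,0,0,0.14],[0,0,0,0,0.14],[0,0,0,0,0.14],[0,0,0,0,0.14],[0,0,0,0,0.14],[0,0,0,0,0.14],[0,0,0,0,0.14]]'
python3 -m jog '[[0,0,0,0,0.14],[0,0,0,0,0.14],[0,0,0,0,0.14],[0,0,0,0,0.14],[0,0,0,0,0.14],[0,0,0,0,0],[0,0,0,0,0]]'
python3 go.py .656 -.1145 .316 7.7; python3 arms.py
```

```text
time_s: 15.27
tool_pos: [0.6598, -0.0042, 0.3191]
tool_rot: [179.9, -0.1, 39.0]
force: [-0.1, -1.3, -4.2]
grip_width: 0.0157
grasp_force: 50.0
time_s: 15.85
tool_pos: [0.6597, -0.0041, 0.3186]
tool_rot: [180.0, -0.1, 7.9]
force: [0.1, -0.8, -3.7]
grip_width: 0.0154
grasp_force: 50.0
t 15.85 pos [ 0.6597 -0.0041  0.3186] rot [ 1.7998e+02 -9.0000e-02  7.9500e+00] q [ 22.  21. -32.  73.  11.  88. -91.] F [ 0.1 -0.8 -3.7] w 0.0154 g 50.0
units of 20mm: [-0.95  5.44  0.13] turn shares: 0.005
scene orange 38 (array([ 634.5, -114.4]), array([40.1, 14.3]), 5.0)
scene orange 23 (array([660.2, -52.4]), array([20. , 12.9]), 36.3)
scene orange 8 (array([663.6, -13.9]), array([ 3.4, 12.9]), -89.9)
```

The left arm now points to -y (blobs at (0.664,-0.014) and (0.660,-0.052)), so it's free. On to the right screw.

```bash
python3 -m jog '[[0,-0.17,0.9,0,0],[0,-0.17,1,0,0],[0,-0.17,1,0,0],[0,-0.17,1,0,0],[0,-0.17,0.9,0,0],[0,-0.1,0.64,0,0],[0,0,0,0,0],[0,0,0,0,0]]'
python3 go.py .656 -.1145 .293 7.7; python3 arms.py
```

```text
time_s: 16.62
tool_pos: [0.6552, -0.115, 0.3172]
tool_rot: [-180.0, 0.0, 7.7]
force: [0.1, 1.2, -3.1]
grip_width: 0.0154
grasp_force: 50.0
t 16.62 pos [ 0.6552 -0.115   0.3172] rot [-179.95    0.      7.72] q [ 29.  22. -30.  73.  10.  88. -81.] F [ 0.1  1.2 -3.1] w 0.0154 g 50.0
units of 20mm: [ 0.04 -0.02  1.21] turn shares: 0.0
scene orange 55 (array([657.6, -37.7]), array([45.6, 17.5]), 89.3)
scene orange 16 (array([ 613.7, -111.8]), array([26.4,  5.5]), 10.0)
top orange 32 (array([ 616.2, -116.3]), array([35.4, 14.8]), 8.5)
top orange 28 (array([656.9, -40.9]), array([37.2, 13.9]), 86.1)
top orange 10 (array([ 616.5, -120.8]), array([17.8,  5.6]), 2.9)
```

```bash
python3 -m jog '[[0,0.04,0,0.4,0],[0,0,0,0.4,0],[0,0,0,0.4,0],[0,0,0,0,0],[0,0,0,0.2,0],[0,0,0,0.2,0],[0,0,0,0.15,0],[0,0,0,0,0],[0,0,0,0,0]]'
python3 go.py .656 -.1145 .277 7.7
```

```text
time_s: 17.47
tool_pos: [0.6559, -0.1148, 0.2822]
tool_rot: [180.0, 0.0, 7.7]
force: [-0.6, -1.0, -3.8]
grip_width: 0.0152
grasp_force: 50.0
t 17.47 pos [ 0.6559 -0.1148  0.2822] rot [1.80e+02 2.00e-02 7.73e+00] q [ 29.  22. -30.  76.  11.  85. -82.] F [-0.6 -1.  -3.8] w 0.0152 g 50.0
units of 20mm: [ 0.01 -0.02  0.26] turn shares: 0.001
```

```bash
python3 -m jog '[[0,0,0,0.13,0],[0,0,0,0.13,0],[0,0,0,0,-0.05],[0,0,0,0,-0.1],[0,0,0,0,-0.1],[0,0,0,0,-0.1],[0,0,0,0,-0.1],[0,0,0,0,-0.1],[0,0,0,0,-0.1],[0,0,0,0,-0.1],[0,0,0,0,-0.1],[0,0,0,0,-0.1]]'
python3 -m jog '[[0,0,0,0,-0.12],[0,0,0,0,-0.12],[0,0,0,0,-0.12],[0,0,0,0,-0.12],[0,0,0,0,-0.12],[0,0,0,0,-0.12],[0,0,0,0,-0.12],[0,0,0,0,-0.12],[0,0,0,0,-0.09],[0,0,0,0,0]]'
python3 go.py .656 -.1145 .277 97
python3 -m jog '[[0,0,0,0,0.15],[0,0,0,0,0.03],[0,0,0,0,0],[0,0,0,-0.2,0],[0,0,0,-0.5,0],[0,0,0,-0.6,0],[0,0,0,-0.7,0],[0,0,0,-0.5,0],[0,0,0,0,0],[0,0,0,0,0]]'
python3 arms.py; python3 go.py .48 .28 .32 60.6
```

```text
time_s: 18.47
tool_pos: [0.6559, -0.1158, 0.2768]
tool_rot: [180.0, 0.1, 50.6]
force: [0.4, -0.9, -4.6]
grip_width: 0.016
grasp_force: 50.0
time_s: 19.3
tool_pos: [0.6561, -0.1157, 0.2768]
tool_rot: [180.0, 0.0, 97.8]
force: [0.6, -1.5, -4.0]
grip_width: 0.0156
grasp_force: 50.0
t 19.3 pos [ 0.6561 -0.1157  0.2768] rot [1.7999e+02 5.0000e-02 9.7780e+01] q [ 39.  25. -44.  76.  17.  85.   4.] F [ 0.6 -1.5 -4. ] w 0.0156 g 50.0
units of 20mm: [ 0.06  0.   -0.01] turn shares: 0.017
time_s: 20.13
tool_pos: [0.6565, -0.1145, 0.3284]
tool_rot: [179.9, 0.0, 89.7]
force: [0.7, -0.5, -3.4]
grip_width: 0.0155
grasp_force: 50.0
scene orange 60 (array([659.1, -32.2]), array([55.4, 14.9]), 85.8)
scene orange 30 (array([ 659.2, -138.9]), array([ 7.8, 58.1]), -88.2)
top orange 41 (array([656.9, -39.7]), array([40. , 14.9]), 84.3)
t 20.23 pos [ 0.6558 -0.1147  0.3266] rot [-1.7995e+02  1.0000e-02  8.9650e+01] q [ 37.  24. -43.  71.  16.  91.  -3.] F [ 0.  -0.5 -3.5] w 0.0155 g 50.0
units of 20mm: [19.68 -8.91  0.33] turn shares: 0.646
```

Both arms lie along the box front (blobs near (0.659,-0.032) and (0.659,-0.139), along y). Now the key goes back to the pad.

```bash
python3 - <<'E'
from h import *
from m import rect
c=dict(np.load("held.npz"));w=pts(c);H,S,V=cv2.split(cv2.cvtColor(c["color"],cv2.COLOR_RGB2HSV))
m=(H>50)&(H<75)&(S>150)&(abs(w[...,2])<.015)&(abs(w[...,0]-.486)<.09)&(abs(w[...,1]-.335)<.09)
N,L,st,_=cv2.connectedComponentsWithStats(m.astype(np.uint8));i=np.argmax(st[1:,4])+1
print(st[i,4],rect(w[L==i]),w[L==i].mean(0))
E
python3 -m jog '[[0,0.5,-0.23,0,0.13],[0,0.8,-0.4,0,0],[0,1,-0.3,0,0],[0,1,-0.3,0,0],[0,1,-0.3,0,0],[0,1,-0.3,0,0],[0,1,-0.3,0,0],[0,1,-0.3,0,0],[0,1,-0.3,0,0],[0,1,-0.3,0,0],[0,1,-0.3,0,0],[0,1,-0.3,0,0]]'
python3 -m jog '[[0,1,-0.3,0,0],[0,1,-0.3,0,0],[0,1,-0.3,0,0],[0,1,-0.3,0,0],[0,1,-0.3,0,0],[0,0.6,-0.2,0,0.13],[0,0,0,0,0.13],[0,0,0,0,0.13],[0,0,0,0,0.13],[0,0,0,0,0],[0,0,0,0,0]]'
python3 go.py .486 .337 .15 60.6
```

```text
785 (array([488.2, 336.1]), array([107.8, 112.6]), -63.5) [0.48824373 0.33605226 0.00430463]
time_s: 21.23
tool_pos: [0.6058, 0.1196, 0.3266]
tool_rot: [-179.9, 0.0, 84.0]
force: [0.3, -0.1, -2.8]
grip_width: 0.0158
grasp_force: 50.0
time_s: 22.15
tool_pos: [0.5845, 0.2332, 0.3268]
tool_rot: [-180.0, 0.0, 60.7]
force: [0.4, 0.1, -3.4]
grip_width: 0.0153
grasp_force: 50.0
t 22.15 pos [0.5845 0.2332 0.3268] rot [-1.7997e+02  4.0000e-02  6.0720e+01] q [ 11.  20. -46.  77.  14.  89. -63.] F [ 0.4  0.1 -3.4] w 0.0153 g 50.0
units of 20mm: [ 2.12 -6.83  8.84] turn shares: 0.003
```

```bash
python3 -m jog '[[0,0.3,-0.95,0,0],[0,0.3,-0.95,0,0],[0,0.3,-0.95,0,0],[0,0.3,-0.95,0,0],[0,0.3,-0.95,0,0],[0,0.3,-0.95,0,0],[0,0.3,-0.95,0,0],[0,0,-0.15,0,0],[0,0,0,0,0]]'
python3 -m jog '[[0,0,0,0.5,0],[0,0,0,1,0],[0,0,0,1,0],[0,0,0,1,0],[0,0,0,1,0],[0,0,0,1,0],[0,0,0,1,0],[0,0,0,1,0],[0,0,0,0.7,0],[0,0,0,0.4,0],[0,0,0,0,0],[0,0,0,0,0]]'
python3 go.py .487 .336 .107 60.6
```

```text
time_s: 22.9
tool_pos: [0.4859, 0.338, 0.3273]
tool_rot: [-180.0, -0.0, 60.8]
force: [1.3, -0.2, -2.4]
grip_width: 0.0154
grasp_force: 50.0
time_s: 23.9
tool_pos: [0.4885, 0.3359, 0.1552]
tool_rot: [-180.0, 0.0, 60.4]
force: [-0.2, 0.4, -2.5]
grip_width: 0.0153
grasp_force: 50.0
t 23.9 pos [0.4885 0.3359 0.1552] rot [-179.99    0.     60.38] q [  2.  21. -48.  96.  17.  70. -79.] F [-0.2  0.4 -2.5] w 0.0153 g 50.0
units of 20mm: [-0.03 -0.07  2.41] turn shares: -0.005
```

```bash
python3 -m jog '[[0,0,0,0.6,0],[0,0,0,0.6,0],[0,0,0,0.5,0],[0,0,0,0.4,0],[0,0,0,0.2,0],[0,0,0,0.1,0],[0,0,0,0.05,0],[0,0,0,0,0],[0,0,0,0,0]]'
python3 go.py .487 .336 .1025 60.6
```

```text
time_s: 24.65
tool_pos: [0.4883, 0.3364, 0.1066]
tool_rot: [180.0, -0.0, 60.4]
force: [-0.3, 0.7, -3.2]
grip_width: 0.0159
grasp_force: 50.0
t 24.65 pos [0.4883 0.3364 0.1066] rot [ 1.7998e+02 -4.0000e-02  6.0400e+01] q [  1.  24. -47.  99.  19.  65. -81.] F [-0.3  0.7 -3.2] w 0.0159 g 50.0
units of 20mm: [-0.05 -0.05  0.2 ] turn shares: -0.005
```

```bash
python3 -m jog '[[0,0,0,0.08,0],[0,0,0,0.06,0],[0,0,0,0,0],[0,0,0,0,0]]'
python3 -m jog '[[0,0,0,0.05,0],[0,0,0,0,0],[0,0,0,0,0]]'
python3 go.py .487 .336 .1025 60.6
```

```text
time_s: 24.98
tool_pos: [0.4881, 0.3361, 0.1033]
tool_rot: [180.0, 0.0, 60.4]
force: [-0.1, 0.2, -3.0]
grip_width: 0.0155
grasp_force: 50.0
time_s: 25.23
tool_pos: [0.4882, 0.3363, 0.1025]
tool_rot: [180.0, -0.0, 60.4]
force: [-0.7, -0.0, -2.2]
grip_width: 0.0156
grasp_force: 50.0
t 25.23 pos [0.4882 0.3363 0.1025] rot [ 1.7998e+02 -3.0000e-02  6.0400e+01] q [  1.  24. -47.  99.  19.  65. -81.] F [-0.7 -0.  -2.2] w 0.0156 g 50.0
units of 20mm: [-0.04 -0.05  0.  ] turn shares: -0.005
```

```bash
python3 -m jog '[[0,0,0,0.04,0],[0,0,0,0,0],[0,0,0,0,0]]'
python3 -m jog '[[0,0,0,0.03,0],[0,0,0,0,0],[0,0,0,0,0]]'
```

```text
time_s: 25.48
tool_pos: [0.4883, 0.3364, 0.1025]
tool_rot: [180.0, -0.0, 60.4]
force: [-1.4, -1.4, 5.9]
grip_width: 0.0156
grasp_force: 50.0
time_s: 25.73
tool_pos: [0.4884, 0.3365, 0.1025]
tool_rot: [179.9, -0.0, 60.4]
force: [-1.9, -2.0, 9.7]
grip_width: 0.0155
grasp_force: 50.0
```

Touchdown on the pad. Easing off and releasing, then lifting.

```bash
python3 -m jog '[[0,0,0,-0.06,0],[0.3,0,0,0,0],[0.5,0,0,0,0],[0.7,0,0,0,0],[1,0,0,0,0],[1,0,0,0,0],[1,0,0,0,0],[1,0,0,0,0],[1,0,0,0,0],[1,0,0,0,0],[1,0,0,0,0]]' 10
python3 go.py .487 .336 .25 60.6
```

```text
time_s: 26.65
tool_pos: [0.4881, 0.3361, 0.1021]
tool_rot: [180.0, 0.0, 60.4]
force: [0.2, -0.3, -0.3]
grip_width: 0.0749
grasp_force: 0.0
t 26.65 pos [0.4881 0.3361 0.1021] rot [180.     0.    60.39] q [  1.  24. -47.  99.  19.  65. -81.] F [ 0.2 -0.3 -0.3] w 0.0749 g 0.0
units of 20mm: [-0.03 -0.04 -7.39] turn shares: -0.005
```

```bash
python3 -m jog '[[1,0,0,-0.5,0],[1,0,0,-1,0],[1,0,0,-1,0],[1,0,0,-1,0],[1,0,0,-1,0],[1,0,0,-1,0],[1,0,0,-1,0],[1,0,0,-1,0],[1,0,0,-0.5,-0.14],[1,0,0,0,-0.14],[1,0,0,0,-0.14],[1,0,0,0,-0.14]]'
python3 -m jog '[[1,-0.9,1,0,0],[1,-1,1,0,0],[1,-1,1,0,0],[1,-1,1,0,0],[1,-1,1,0,0],[1,-1,1,0,0],[1,-1,1,0,0],[1,-1,1,0,0],[1,-0.5,0.5,0,-0.14],[1,0,0,0,-0.14],[1,0,0,0,-0.14],[1,0,0,0,-0.14]]'
cat > look.py <<'E'
from h import *
from m import rect
for n in("scene","top"):
    c=read_camera(n);w=pts(c);H,S,V=cv2.split(cv2.cvtColor(c["color"],cv2.COLOR_RGB2HSV))
    cv2.imwrite(f"pics/{n}2.png",cv2.resize(c["color"][...,::-1],(800,600),interpolation=3)); np.savez(n+"2.npz",**c)
    def big(m):
        N,L,st,_=cv2.connectedComponentsWithStats(m.astype(np.uint8)); 
        return w[L==np.argmax(st[1:,4])+1] if N>1 else None
    A=(abs(w[...,0]-.487)<.08)&(abs(w[...,1]-.336)<.08); z=w[...,2]
    for nm,m in(("tbar",A&(V<70)&(z>.1)&(z<.13)),("foot",A&(S<60)&(z>.03)&(z<.06)),("pad",A&(H>50)&(H<75)&(S>150)&(z<.015)),
      ("handle",((H<6)|(H>174))&(S>120)&(abs(w[...,1]+.1)<.3)&(z>.03)&(z<.2)&(w[...,0]<.6)&(w[...,0]>.3))):
        P=big(m)
        if P is not None and len(P)>4: print(n,nm,len(P),rect(P),P[np.argsort(-P[:,2])[:8]].mean(0).round(4))
E
python3 look.py; python3 go.py .564 -.129 .24 178.2; python3 arms.py
```

```text
time_s: 27.65
tool_pos: [0.4881, 0.3364, 0.2634]
tool_rot: [179.9, -0.0, 85.9]
force: [-0.6, 0.2, -0.1]
grip_width: 0.0869
grasp_force: 0.0
time_s: 28.65
tool_pos: [0.6449, 0.1551, 0.2628]
tool_rot: [180.0, -0.0, 111.1]
force: [0.7, 0.3, 0.5]
grip_width: 0.087
grasp_force: 0.0
scene tbar 117 (array([490., 338.]), array([67.8, 15.4]), 60.1) [0.49   0.3389 0.1205]
scene foot 148 (array([489.7, 335.6]), array([45.7, 44.3]), 61.2) [0.4942 0.3364 0.0538]
scene pad 449 (array([491.8, 334.3]), array([112.1,  99.8]), 79.6) [0.5018 0.3476 0.0106]
scene handle 37 (array([ 565.1, -129.2]), array([15.5,  8.1]), 36.7) [ 0.5649 -0.1296  0.1583]
top tbar 131 (array([486.5, 335.8]), array([68.1, 15.4]), 62.0) [0.4852 0.3305 0.1207]
top foot 139 (array([486. , 335.7]), array([43.1, 44.3]), -29.9) [0.4829 0.3411 0.0494]
top pad 697 (array([485.1, 334.7]), array([111.4, 112.7]), -27.2) [0.4647 0.323  0.0113]
top handle 35 (array([ 562.4, -128.8]), array([10.5, 10.8]), -85.8) [ 0.563  -0.1281  0.163 ]
t 28.75 pos [0.6447 0.1555 0.2627] rot [ 1.7998e+02 -3.0000e-02  1.1081e+02] q [ 20.  27. -52.  78.  21.  85.  -9.] F [ 0.3 -0.  -0.6] w 0.0869 g 0.0
units of 20mm: [-11.86  -8.82   1.13] turn shares: -1.498
scene orange 62 (array([659.9, -32. ]), array([54.6, 16.2]), 83.7)
scene orange 56 (array([ 654.3, -137.3]), array([15.8, 61.5]), -87.4)
top orange 63 (array([ 654.6, -151.2]), array([35. , 14.3]), 87.9)
top orange 34 (array([656.9, -40.7]), array([38.1, 15.6]), 84.0)
```

The key stands upright within about 3 mm of the pad centre. The left screw reads about 86-87° and the right about 91°, so both are free. Handle axis is confirmed at (0.564, -0.129). Moving there.

```bash
python3 -m jog '[[1,0,0,0,-0.136],[1,0,0,0,-0.136],[1,0,0,0,-0.136],[1,0,0,0,-0.136],[1,0,0,0,-0.136],[1,0,0,0,-0.136],[1,0,0,0,-0.136],[1,0,0,0,-0.136],[1,0,0,0,-0.136],[1,0,0,0,-0.136],[1,0,0,0,-0.136],[1,0,0,0,0]]'
python3 go.py .564 -.129 .24 178.2
python3 -m jog '[[1,0.25,-1,0,0],[1,0.25,-1,0,0],[1,0.25,-1,0,0],[1,0.25,-1,0,0],[1,0.25,-1,0,0],[1,0.25,-1,0,0],[1,0.25,-1,0,0],[1,0.25,-1,0,0],[1,0.25,-1,0,0],[1,0.25,-1,0,0],[1,0.25,-1,0,0],[1,0.25,-1,0,0]]'
python3 go.py .564 -.129 .14 178.2
```

```text
time_s: 29.85
tool_pos: [0.6446, 0.1555, 0.2622]
tool_rot: [-180.0, -0.0, 178.1]
force: [0.2, -0.4, -0.0]
grip_width: 0.0869
grasp_force: 0.0
t 29.85 pos [0.6446 0.1555 0.2622] rot [-1.8000e+02 -1.0000e-02  1.7813e+02] q [ 27.  33. -64.  78.  29.  87.  53.] F [ 0.2 -0.4 -0. ] w 0.0869 g 0.0
units of 20mm: [  3.57 -14.35   1.11] turn shares: -0.001
time_s: 30.85
tool_pos: [0.5764, -0.0832, 0.2624]
tool_rot: [-180.0, 0.0, 177.8]
force: [-0.7, 0.4, -0.1]
grip_width: 0.087
grasp_force: 0.0
t 30.85 pos [ 0.5764 -0.0832  0.2624] rot [-1.7996e+02  1.0000e-02  1.7781e+02] q [ 61.  23. -70.  89.  22.  83.  77.] F [-0.7  0.4 -0.1] w 0.087 g 0.0
units of 20mm: [ 0.53 -2.31  6.12] turn shares: -0.009
```

```bash
python3 -m jog '[[1,0.25,-1,0,0],[1,0.2,-0.9,0,0],[1,0.08,-0.4,0,0],[1,0,0,0,0],[1,0,0,0,0]]'
python3 go.py .564 -.129 .14 178.2
python3 -m jog '[[1,0,0,0.5,0],[1,0,0,0.9,0],[1,0,0,0.9,0],[1,0,0,0.9,0],[1,0,0,0.9,0],[1,0,0,0.5,0],[1,0,0,0,0]]'
python3 go.py .564 -.129 .14 178.2
```

```text
time_s: 31.27
tool_pos: [0.5647, -0.1274, 0.2623]
tool_rot: [180.0, 0.0, 178.0]
force: [-0.5, -0.1, 0.9]
grip_width: 0.0868
grasp_force: 0.0
t 31.27 pos [ 0.5647 -0.1274  0.2623] rot [1.7998e+02 1.0000e-02 1.7798e+02] q [ 66.  22. -71.  90.  21.  83.  82.] F [-0.5 -0.1  0.9] w 0.0868 g 0.0
units of 20mm: [ 0.04 -0.08  6.11] turn shares: -0.005
time_s: 31.85
tool_pos: [0.5632, -0.1263, 0.1675]
tool_rot: [179.9, -0.2, 178.2]
force: [-1.4, 0.3, -0.2]
grip_width: 0.087
grasp_force: 0.0
t 31.85 pos [ 0.5632 -0.1263  0.1675] rot [179.92  -0.23 178.22] q [ 64.  26. -67.  97.  25.  74.  79.] F [-1.4  0.3 -0.2] w 0.087 g 0.0
units of 20mm: [-0.05 -0.13  1.38] turn shares: 0.001
```

```bash
python3 -m jog '[[1,-0.05,-0.12,0.6,0],[1,0,0,0.5,0],[1,0,0,0.28,0],[1,0,0,0,0],[0.4,0,0,0,0],[0,0,0,0,0],[0,0,0,0,0],[0,0,0,0,0],[0,0,0,0,0],[0,0,0,0,0],[0,0,0,0,0],[0,0,0,0,0]]' 25
python3 -m jog '[[0,0,0,0,0],[0,0,0,0,0],[0,0,0,0,0],[0,0,0,0,0]]' 25
python3 go.py .564 -.129 .14 178.2
```

```text
time_s: 32.85
tool_pos: [0.5656, -0.1305, 0.1426]
tool_rot: [-180.0, 0.0, 178.1]
force: [1.2, -0.1, -0.2]
grip_width: 0.0416
grasp_force: 0.0
time_s: 33.18
tool_pos: [0.5651, -0.1323, 0.1425]
tool_rot: [-179.8, -0.1, 178.1]
force: [-2.3, -7.4, 1.9]
grip_width: 0.0151
grasp_force: 3.7
t 33.18 pos [ 0.5651 -0.1323  0.1425] rot [-1.7981e+02 -6.0000e-02  1.7808e+02] q [ 63.  28. -66.  99.  27.  71.  78.] F [-2.3 -7.4  1.9] w 0.0151 g 3.7
units of 20mm: [0.06 0.16 0.12] turn shares: -0.003
```

```bash
python3 -m jog '[[0,0,0,0,0],[0,0,0,0,0],[0,0,0,0,0]]' 25
python3 -m jog '[[0,0.1,0.02,0,0.013],[0,0.2,0.05,0,0.027],[0,0.33,0.09,0,0.044],[0,0.494,0.152,0,0.0667],[0,0,0,0,0]]'
python3 go.py .564 -.129 .14 178.2
```

```text
time_s: 33.43
tool_pos: [0.5651, -0.1329, 0.1425]
tool_rot: [-179.8, -0.1, 178.0]
force: [-1.1, -4.8, 1.1]
grip_width: 0.0132
grasp_force: 25.0
time_s: 33.85
tool_pos: [0.5417, -0.1237, 0.1425]
tool_rot: [-179.8, -0.1, 171.2]
force: [-1.8, -4.5, 1.1]
grip_width: 0.0132
grasp_force: 25.0
t 33.85 pos [ 0.5417 -0.1237  0.1425] rot [-1.7979e+02 -1.4000e-01  1.7116e+02] q [ 65.  24. -67. 102.  24.  70.  73.] F [-1.8 -4.5  1.1] w 0.0132 g 25.0
units of 20mm: [-1.14 -0.09  0.12] turn shares: -0.156
```

```bash
python3 -m jog '[[0,0.33,0.1,0,0.044],[0,0.494,0.152,0,0.0667],[0,0.494,0.152,0,0.0667],[0,0.494,0.152,0,0.0667],[0,0.494,0.152,0,0.0667],[0,0.494,0.152,0,0.0667],[0,0.494,0.152,0,0.0667],[0,0,0,0,0]]'
python3 -m jog '[[0,0.33,0.1,0,0.044],[0,0.494,0.152,0,0.0667],[0,0.494,0.152,0,0.0667],[0,0.494,0.152,0,0.0667],[0,0.494,0.152,0,0.0667],[0,0.494,0.152,0,0.0667],[0,0.494,0.152,0,0.0667],[0,0,0,0,0]]'
python3 go.py .564 -.129 .14 88.2
python3 - <<'E'
from h import *
a=[]
for n in("scene","top"):
    c=read_camera(n);a.append(cv2.resize(c["color"][100:300,120:320] if n=="scene" else c["color"][80:280,180:380],(400,400),interpolation=3))
cv2.imwrite("pics/door1.png",np.hstack(a)[...,::-1])
E
```

```text
time_s: 34.52
tool_pos: [0.4848, -0.0834, 0.1424]
tool_rot: [-179.8, -0.1, 151.3]
force: [-3.5, -2.5, 0.6]
grip_width: 0.0132
grasp_force: 25.0
time_s: 35.18
tool_pos: [0.4457, -0.0264, 0.1424]
tool_rot: [-179.9, -0.0, 131.4]
force: [-2.3, -0.8, 0.8]
grip_width: 0.0129
grasp_force: 25.0
t 35.18 pos [ 0.4457 -0.0264  0.1424] rot [-1.7987e+02 -1.0000e-02  1.3142e+02] q [ 73.  -0. -71. 116.  -0.  64.  43.] F [-2.3 -0.8  0.8] w 0.0129 g 25.0
units of 20mm: [-7.76  1.04  0.12] turn shares: 0.96
```

View pics/door1.png

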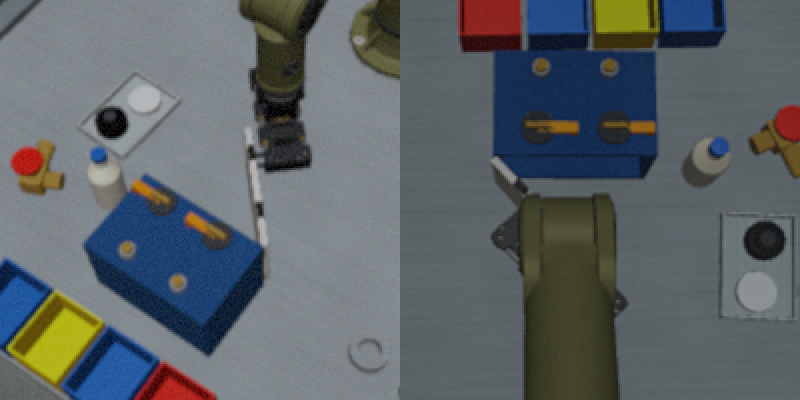

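The door is about 47° open (panel edge (255,200) in the scene crop), handle still gripped, bystanders untouched. Continuing.

```bash
python3 -m jog '[[0,0.33,0.1,0,0.044],[0,0.494,0.152,0,0.0667],[0,0.494,0.152,0,0.0667],[0,0.494,0.152,0,0.0667],[0,0.494,0.152,0,0.0667],[0,0.494,0.152,0,0.0667],[0,0.494,0.152,0,0.0667],[0,0,0,0,0]]'
python3 go.py .4355 .1155 .14 88.2
```

```text
time_s: 35.95
tool_pos: [0.4287, 0.0397, 0.1424]
tool_rot: [179.9, -0.0, 111.5]
force: [1.1, -0.9, -2.7]
grip_width: 0.0133
grasp_force: 25.0
t 35.95 pos [0.4287 0.0397 0.1424] rot [ 1.7992e+02 -3.0000e-02  1.1150e+02] q [ 71.  -8. -74. 118.  -9.  65.  22.] F [ 1.1 -0.9 -2.7] w 0.0133 g 25.0
units of 20mm: [3.4  1.71 0.13] turn shares: 0.518
```

```bash
python3 -m jog '[[0,0.33,0.1,0,0.044],[0,0.494,0.152,0,0.0667],[0,0.494,0.152,0,0.0667],[0,0.494,0.152,0,0.0667],[0,0.494,0.152,0,0.0667],[0,0.494,0.152,0,0.0667],[0,0.494,0.152,0,0.0667],[0,0,0,0,0],[0,0,0,0,0]]'
python3 go.py .4355 .1155 .14 88.2
```

```text
time_s: 36.7
tool_pos: [0.4346, 0.1059, 0.1425]
tool_rot: [179.9, -0.1, 91.6]
force: [4.6, -1.2, -6.4]
grip_width: 0.013
grasp_force: 25.0
t 36.7 pos [0.4346 0.1059 0.1425] rot [ 1.7988e+02 -1.1000e-01  9.1590e+01] q [ 63.  -0. -78. 116.  -0.  64. -14.] F [ 4.6 -1.2 -6.4] w 0.013 g 25.0
units of 20mm: [0.48 0.06 0.12] turn shares: 0.075
```

```bash
python3 -m jog '[[0.3,0,0,0,0],[0.5,0,0,0,0],[0.7,0,0,0,0],[0.7,0,0,0,0],[0.7,0,0,0,0],[0.7,0,0,0,0],[0.7,0,0,0,0]]' 10
python3 -m jog '[[0.7,0,0,-0.3,0],[0.7,0,0,-0.5,0],[0.7,0,0,-0.7,0],[0.7,0,0,-0.7,0],[0.7,0,0,-0.7,0],[0.7,0,0,-0.7,0],[0.7,0,0,-0.7,0],[0.7,0,0,-0.5,0],[0.7,0,0,0,0],[0.7,0,0,0,0]]'
python3 go.py .4355 .1155 .14 88.2; python3 look.py; python3 arms.py
```

```text
time_s: 37.28
tool_pos: [0.4333, 0.1061, 0.1425]
tool_rot: [-180.0, 0.0, 91.4]
force: [0.3, 0.1, -0.8]
grip_width: 0.0519
grasp_force: 0.0
time_s: 38.12
tool_pos: [0.4335, 0.1063, 0.2385]
tool_rot: [180.0, 0.0, 91.4]
force: [-1.0, 0.3, -0.2]
grip_width: 0.0614
grasp_force: 0.0
t 38.12 pos [0.4335 0.1063 0.2385] rot [1.7997e+02 2.0000e-02 9.1390e+01] q [ 59. -13. -67. 109. -12.  77.  -3.] F [-1.   0.3 -0.2] w 0.0614 g 0.0
units of 20mm: [0.46 0.11 4.92] turn shares: 0.071
scene tbar 116 (array([489.4, 336.9]), array([69.3, 15.8]), 59.9) [0.4941 0.3452 0.1192]
scene foot 146 (array([490.9, 336. ]), array([44.6, 45.6]), -26.8) [0.4944 0.3292 0.0535]
scene pad 450 (array([493.3, 334.3]), array([112.4, 103.7]), 82.2) [0.5147 0.3256 0.0113]
scene handle 34 (array([439.5, 111.2]), array([8.4, 8.9]), -44.5) [0.4413 0.1117 0.1432]
top tbar 132 (array([486.6, 336. ]), array([70.4, 15.4]), 62.0) [0.4856 0.3368 0.1212]
top foot 141 (array([486.3, 336.2]), array([44.6, 43.8]), 61.0) [0.4879 0.3401 0.0492]
top pad 638 (array([484.4, 340.9]), array([113.1, 102.5]), 6.1) [0.5052 0.3446 0.0115]
scene orange 64 (array([658.9, -31.8]), array([52.7, 15.5]), 87.0)
scene orange 54 (array([ 655.1, -142.2]), array([55., 15.]), 88.7)
top orange 64 (array([ 654.3, -151.3]), array([35.5, 13.7]), 88.9)
top orange 41 (array([657.4, -40.9]), array([37.2, 13.8]), 88.0)
```

View pics/scene2.png

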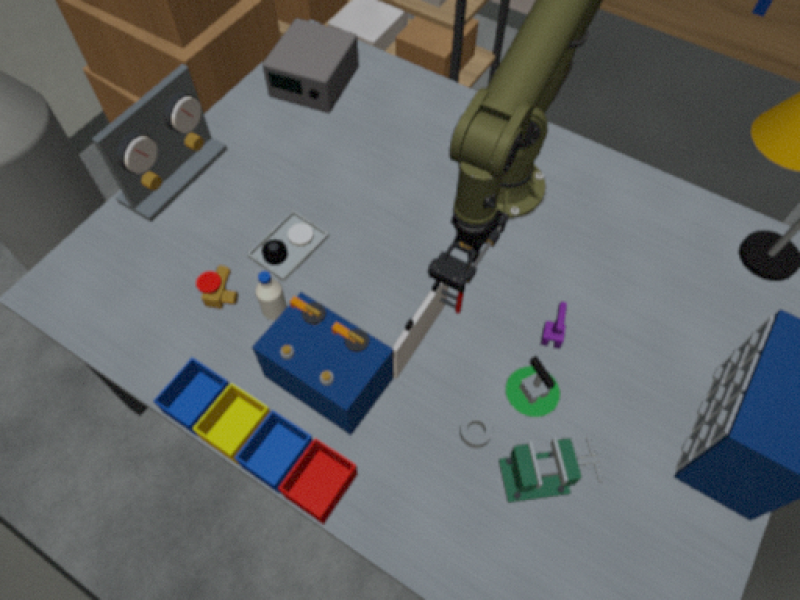

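The door stands about a right angle open (panel (420,330), handle (459,300)). The key is upright on its pad at (540,380), both orange arms lie along the front at (306,308) and (348,333), and the bystanders are unmoved. The gripper is clear above the handle, so I'm handing in.

```bash
python3 -c "
from cell import env
print(env.sign_off())"
```

```text
the job is handed in; nothing more can be done
None
```

The job is handed in, though the judge returned no verdict: both screws are turned free (about 90°), the key stands upright on its green pad within about 5 mm of centre, the door is open to about a right angle, and the parts and bottle look unmoved.

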